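# Let a steel roller out of a lever-lid feeder

## Robot

A 7-joint arm with a two-finger parallel gripper is mounted at the origin on the work surface. World frame = base frame: x ahead of the robot, y to its left, z up, the work surface at z = 0. Lengths are in mm, angles in rad, forces in N, time in s.
With the tool pointing down it reaches from about 400 to 850 mm from the base axis. Payload 10.4 kg.
Tool frame: the origin (TCP) lies between the finger pads; the fingertips stand 8 mm ahead of it and the grasp point (between the pads) lies 11 mm behind it; z points along the fingers, y is the direction in which the jaws open and shut (so a half turn about z gives the same grasp; the last joint's range is limited). The gripper opens to 85 mm and grips with 20 to 120 N. Pads are 22 mm wide; open, the fingers measure 114 mm over their backs; the gripper's body (76 mm by 85 mm) begins 54 mm behind the grasp point. The pads swing forward as they close: fully open they stand 13 mm farther back than shut.
Start: joints at [1.079, 0.332, -0.065, 1.46, 0.022, 1.35, -0.088], TCP at [282.408, -557.58, 239.338] pointing down, gripper open.
Joint ranges: [-2.6, 2.6], [-0.5, 2.12], [-1.47, 1.34], [0.16, 2.42], [-1.27, 4.41], [0.06, 2.06], [-2.6, 2.6]. Speed limits (rad/s): [2.22, 2.22, 2.79, 2.79, 3.14, 3.14, 3.14].

## Interface

Orientations are given as a unit quaternion [x, y, z, w].
In Python, from plant import manip gives the robot as it stands. The module is installed in compiled form; this text tells all that it offers.
- The arm moves only by the shell command python3 -m pendant 'ROWS'. ROWS is JSON, a list of rows, each a list of 3 entries, a list of its own where there are three numbers: the shift along the tool's x, y, z in m, then the turn about the tool's z in rad, then the closure in counts, from 0 (fully open) to 255 (shut). In form: [[[dx, dy, dz], roll, grip], ...]. A call has 1 to 20 rows; each row shifts and turns the commanded pose from where the row before left it, along the tool's axes as they then stand; what a row does not reach is not made up. A row lasts 1/12 s, in which the tool goes at most 41.7 mm and 7.16 degrees, less where a joint would pass 70% of its speed; a pose out of reach is approached as far as the arm can. A call is refused whole if a number of a shift passes 0.0417 or a number of a turn 0.125, either way. A call with a gripper value outside its range is refused whole. The fingers move at their own pace and stop on an object; the grip force is fixed at half the most. Time passes only in rows, so rows that do not move let the fingers close. It gives the time, the measured TCP pose, the force and the opening at its end, in the units of the state.
- manip.get_obs(): the state, without advancing time (a new reading comes with each control period).
- manip.camera(name): name is "scene" or "top" or "wrist"; returns (picture, depth): 420x560x3 uint8, blue, green, red; 420x560 float32, mm along the optical axis (not along the pixel's ray), 0 where there is no reading.
- manip.calibration(name): a dict with "mtx" (3x3 intrinsics, pixels), "eye" and "attitude" of the camera in the world; the wrist camera has in their place "hand_eye" (4x4, takes a point from camera to tool coordinates, whose origin is the TCP and whose axes are the flange's). Camera axes: x right, y down, z forward; pixel columns grow to the right and rows downward; lengths in mm; the calibration is good to about 2 mm. A picture is of the moment at which its call begins: read the wrist's pose just before it. calibration takes no time and is no camera call.
- manip.close_job(): hands the job in, once; it reports no verdict.
Trained networks look in the newest picture that a camera, given by its name, has taken for a name from the list of things; names that differ only in an ending like _2 or _b are one class to them, and where a whole thing is asked for, a point or a joint stands for the part that bears it (a point fixed in the world has none). Each returns a list of dicts, best first, with "p" (0 to 1); they miss things now and then, are a little off and sometimes report something else, mostly with a low value. They report only what shows in the picture. A call takes as long as a camera call.
- manip.trace(camera, name): "mask" (420x560 bool, what is visible of it) and "xy" ([column, row] in pixels, amid what is visible of it).
- manip.spot_point(camera, name): "xy" ([column, row] in pixels: a listed point, or the origin of a listed thing).
The state is a dict: "t": time; "qpos": joint angles; "qvel": joint speeds; "tau": joint torques, N m; "ee_pos": TCP position; "eef_rot": TCP orientation; "contact_force": force on the tool from outside, world axes, zero at the start; "torque": the same for the moment, N m; "finger_gap": finger opening in mm.
Only numpy, scipy, OpenCV 4.12 (cv2) and the standard library are available. Lean on these libraries where they do the work, as an engineer would, in place of code of your own. Each camera call takes 0.05 s, during which the arm holds its last target. There are 200 camera calls.

## Task

Press the feeder's lever all the way down with the fingertips, so that its linked lid lifts fully and the steel roller rolls out into the tray, then ease the lever back up so that the lid closes without slamming, and let go. Work only by the lever: do not touch the lid or the roller, pick nothing up, and leave the things standing around where they are.

Things in the scene. Friction and masses are not known exactly. Their poses are not given: they have to be found in the camera images.
- feeder: Grey sheet-steel gravity feeder fixed to the bench. Origin on the bench; z up; its front faces its own -x. In its frame (mm) the hopper spans x -80..90, y -62..62, 138 high with the lid shut; the open tray (walls 45-50 high) runs on from the hopper's mouth to x -215. A black linkage cover is on the -y side: x -20..95, y out to -80, z 50..135.
- paddle (a point): Middle of the upper face of the lever's black paddle (56 mm along the feeder's x, 50 along y, 8 thick). In the feeder's frame: x -169, y -105, z 114 mm with the lever up; z 37, same x, fully down (5 mm more forward half-way). The face slopes 0.23 rad, front edge higher when up, lower when down. Bench below is clear. Pressing takes 3 to 7 N until the stop.
- lever (a joint): Lever angle, rad: 0 = up (rest), 0.45 = fully down on its stop. Pivot in the feeder's frame at x 0, y -83, z 70 mm, axis along y; its arm reaches forward (-x) beside the tray to the paddle. Rigidly linked: lid angle = 2.33 x lever angle. The lid's weight drives it back up; it does not stay down by itself.
- lid (a joint): Angle of the aluminium lid, rad: 0 = shut, 1.05 = fully open (front edge then 0.28 m above the bench). Hinged along y at the hopper's rear top edge (feeder frame x 90, z 130 mm); its front skirt closes the hopper's mouth. If the lever is let go the lid slams shut within half a second; letting the lever up over 2 s or more is gentle.
- roller: Steel roller, 36 mm diameter, 96 mm long, about 0.6 kg, origin at its centre, own y along its axis. It starts hidden in the hopper behind the lid's skirt and rolls by itself to the tray's end wall within about a second of the lid opening; its centre then rests about 193 mm in front (-x) of the feeder's origin.
- tape: Roll of blue tape lying flat, 100 mm across, 48 mm high; origin under its centre. Bystander.
- sleeve: Upright open cardboard sleeve, 64 mm across, 90 mm high; origin under its centre. Bystander.
- coupling: Upright dark steel hexagonal coupling, 48 mm across the corners, 60 mm high; origin under its centre. Bystander.

How it is judged:
By the outcome, as a careful person would: the job done as asked, in the order asked, and still so for the second after the job is handed in, with the robot touching nothing.
It also fails if it takes over 45 s, if anything falls off the work surface, if the arm or the gripper's body presses on something with over 40 N, if the wrist force passes 120 N, or if a joint passes its speed limit or range.

## Working session

There is one attempt and no reset: what is moved stays moved. The work goes in short steps, Python scripts to look and compute and a shell command to move; the robot and the scene stay as the last step left them, time stands still between calls to the robot, and variables do not carry over. Pictures are saved under pics/ and viewed, about 8 in all and at most 12, crops included, and the job is handed in when it is done.

```bash
mkdir -p pics; cat > h.py <<'E'
import numpy as np, cv2
from plant import manip
from scipy.spatial.transform import Rotation as R
def cam(c):
    k=manip.calibration(c); return k
E
python3 - <<'E'
from h import *
for c in("scene","top"):
    k=manip.calibration(c); print(c,{a:np.round(np.array(b),3).tolist() for a,b in k.items()})
    p,d=manip.camera(c); cv2.imwrite(f"pics/{c}0.png",p); np.savez(f"pics/{c}0.npz",p=p,d=d)
    for n in("feeder","paddle","lever","tape","sleeve","coupling"):
        for r in manip.spot_point(c,n)[:2] if n!="lever" else manip.trace(c,n)[:1]: print(n,np.round(r["xy"],1),round(r["p"],2))
o=manip.get_obs(); print({k:np.round(v,3).tolist() for k,v in o.items()})
E
```

```text
scene {'mtx': [[393.761, 0.0, 282.811], [0.0, 393.761, 208.229], [0.0, 0.0, 1.0]], 'eye': [932.631, -368.691, 593.75], 'attitude': [0.866, 0.299, -0.137, -0.376]}
feeder [286.3 227.7] 0.79
paddle [237.9 262. ] 0.65
lever [247.3 258.5] 0.61
tape [338.5 192.1] 0.76
sleeve [170.4 329.6] 0.79
sleeve [367.9 266.5] 0.24
coupling [371.7 262.5] 0.86
top {'mtx': [[408.282, 0.0, 269.187], [0.0, 408.282, 208.091], [0.0, 0.0, 1.0]], 'eye': [453.149, 38.931, 818.37], 'attitude': [-0.697, 0.709, -0.076, 0.077]}
feeder [247.8 238.5] 0.86
paddle [355.  194.8] 0.77
paddle [396.5 239.4] 0.61
lever [343.5 194.2] 0.83
tape [165.7 224.6] 0.59
sleeve [400.  240.9] 0.88
coupling [239.1 150.8] 0.68
coupling [400.  239.6] 0.38
{'t': 0.7, 'qpos': [1.079, 0.332, -0.065, 1.46, 0.022, 1.35, -0.088], 'qvel': [-0.001, -0.001, -0.0, 0.002, 0.001, -0.0, -0.0], 'tau': [-0.001, -62.51, 0.048, -39.178, 0.016, 0.002, 0.0], 'ee_pos': [282.405, -557.571, 239.352], 'eef_rot': [0.973, 0.232, 0.0, 0.0], 'contact_force': [1.033, -0.404, -0.133], 'torque': [-0.003, 0.014, 0.012], 'finger_gap': 85.274}
```

View pictures.

View pics/top0.png

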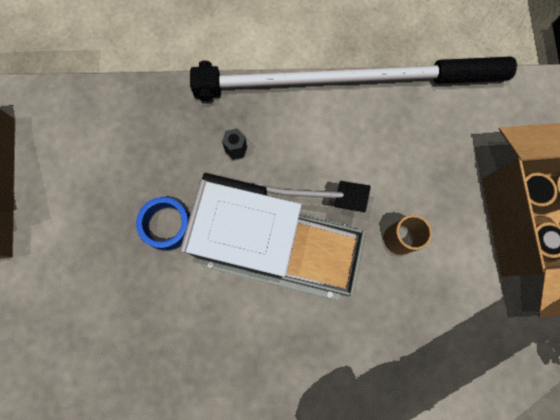

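View pics/scene0.png

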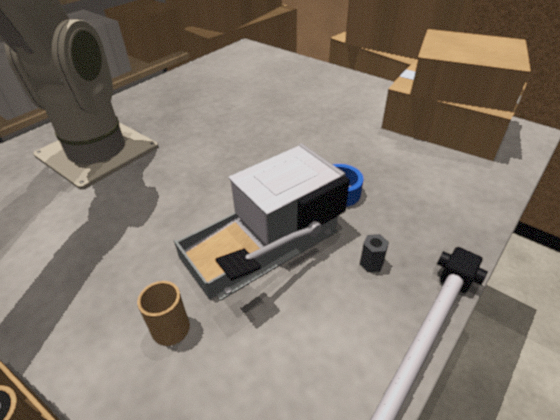

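```bash
cat >> h.py <<'E'
def pt(c,xy,depth):
    k=manip.calibration(c); K=np.array(k["mtx"]); a=np.array(k["attitude"])
    r=R.from_quat(a.ravel()) if a.size==4 else R.from_matrix(a)
    return r.apply(np.linalg.inv(K)@[xy[0],xy[1],1]*depth)+np.array(k["eye"])
def at_z(c,xy,z):
    e=np.array(manip.calibration(c)["eye"]); v=pt(c,xy,1)-e
    return e+v*(z-e[2])/v[2]
E
python3 - <<'E'
from h import *
T=np.load("pics/top0.npz")["d"];S=np.load("pics/scene0.npz")["d"]
for n,c,xy,d in(("feeder",'top',(247.8,238.5),0),("feeder",'scene',(286.3,227.7),0)):
    print(n,c,at_z(c,xy,0).round(1))
for n,c,xy,z in(("paddle",'top',(355,194.8),114),("paddle",'scene',(237.9,262),114),("tape",'top',(165.7,224.6),0),("sleeve",'top',(400,240.9),0),("sleeve",'scene',(170.4,329.6),0),("coupling",'top',(239.1,150.8),0),("coupling",'scene',(371.7,262.5),0)):
    D=(T if c=='top' else S)[int(xy[1]),int(xy[0])]
    print(n,c,at_z(c,xy,z).round(1),"depth:",pt(c,xy,D).round(1))
# lid: top cloud near z 138
v,u=np.mgrid[0:420,0:560]
k=manip.calibration('top');K=np.array(k['mtx'])
P=R.from_quat(k['attitude']).apply((np.c_[u.ravel(),v.ravel(),np.ones(u.size)]@np.linalg.inv(K).T)*T.reshape(-1,1))+k['eye']
m=(T.ravel()>0)&(P[:,2]>125)&(P[:,2]<150)
img=(m.reshape(420,560)*255).astype(np.uint8)
n,l,s,ce=cv2.connectedComponentsWithStats(img)
for i in range(1,n):
    if s[i,4]>150:
        q=P[l.ravel()==i]; print(s[i],q.mean(0).round(1),cv2.minAreaRect(q[:,:2].astype(np.float32)))
E
```

```text
feeder top [571.7  83.3   0. ]
feeder scene [572.4  85.5   0. ]
paddle top [ 630.3 -113.9  114. ] depth: [ 629.8 -113.5  116. ]
paddle scene [ 627.8 -107.   114. ] depth: [ 628.  -107.2  114.3]
tape top [603.1 250.4   0. ] depth: [602.9 250.1   0.9]
sleeve top [ 561.7 -223.3    0. ] depth: [ 549.6 -194.    91.6]
sleeve scene [ 565.7 -220.1    0. ] depth: [ 593.8 -231.5   45.5]
coupling top [759.3 100.8   0. ] depth: [741.   97.1  48.8]
coupling scene [760.  112.4   0. ] depth: [768.7  88.   30.1]
[ 516  147   44  135 1129] [ 606.9 -423.7  130.1] ((594.962890625, -424.2613525390625), (74.7715072631836, 240.5398406982422), 80.45846557617188)
[ 180  173  122  104 8361] [575.2  87.6 138.2] ((579.5155029296875, 85.22215270996094), (179.8150177001953, 144.36669921875), 75.32366180419922)
```

Top view: the feeder's lid is at (245,228) with the tray running right to (355,258). The paddle is at (353,196), the sleeve at (408,233), the tape at (163,223) and the coupling at (235,143). The scene view agrees: paddle (238,262), lever up, lid shut. The two cameras and the geometry (yaw about 75.3°) put the paddle at about (630,-109,114). I'm turning the tool into line with the feeder and shutting the fingers.

```bash
python3 -m pendant '[[[0,0,0],0.12,255],[[0,0,0],0.12,255],[[0,0,0],0.12,255],[[0,0,0],0.12,255],[[0,0,0],0.12,255],[[0,0,0],0.11,255]]'
cat >> h.py <<'E'
def to_tool(target):
    o=manip.get_obs(); r=R.from_quat(o["eef_rot"])
    return r.inv().apply(np.array(target)-o["ee_pos"])
def state():
    o=manip.get_obs(); print({k:np.round(o[k],3).tolist() for k in("t","ee_pos","eef_rot","contact_force","finger_gap")})
E
python3 -c "
from h import *
print(to_tool([630,-109,200]),R.from_quat(manip.get_obs()['eef_rot']).as_matrix().round(3))"
```

```text
t: 1.2
ee_pos: [282.4, -557.6, 239.4]
eef_rot: [0.992, -0.123, 0.0, 0.0]
contact_force: [-0.1, -0.5, 0.2]
finger_gap: 12.2
[ 227.22767685 -520.00894037   39.33523488] [[ 0.97  -0.245  0.   ]
 [-0.245 -0.97  -0.   ]
 [ 0.     0.    -1.   ]]
```

```bash
python3 -m pendant '[[[0.006,-0.013,0.001],0,255],[[0.012,-0.027,0.002],0,255],[[0.012,-0.028,0.002],0,255],[[0.012,-0.028,0.002],0,255],[[0.012,-0.028,0.002],0,255],[[0.012,-0.028,0.002],0,255],[[0.012,-0.028,0.002],0,255],[[0.012,-0.028,0.002],0,255],[[0.012,-0.028,0.002],0,255],[[0.012,-0.028,0.002],0,255],[[0.012,-0.028,0.002],0,255],[[0.012,-0.028,0.002],0,255],[[0.012,-0.028,0.002],0,255],[[0.012,-0.028,0.002],0,255],[[0.012,-0.028,0.002],0,255],[[0.012,-0.028,0.002],0,255],[[0.012,-0.028,0.002],0,255],[[0.012,-0.028,0.002],0,255],[[0.012,-0.028,0.002],0,255],[[0.006,-0.01,0.002],0,255]]'
python3 - <<'E'
from h import *
state()
o=manip.get_obs(); H=np.array(manip.calibration("wrist")["hand_eye"]);K=np.array(manip.calibration("wrist")["mtx"])
print(H.round(2).tolist())
p,d=manip.camera("wrist"); cv2.imwrite("pics/w1.png",p)
for r in manip.spot_point("wrist","paddle")[:2]+manip.trace("wrist","paddle")[:1]:
    u,v=r["xy"]; D=d[int(v),int(u)]; c=np.linalg.inv(K)@[u,v,1]*D
    w=R.from_quat(o["eef_rot"]).apply(H[:3,:3]@c+H[:3,3])+o["ee_pos"]
    print(np.round([u,v],1),round(r["p"],2),w.round(1))
E
```

```text
t: 2.87
ee_pos: [631.1, -94.8, 200.2]
eef_rot: [0.993, -0.116, 0.0, -0.001]
contact_force: [-0.4, 0.2, 0.6]
finger_gap: -0.1
{'t': 2.867, 'ee_pos': [631.073, -94.769, 200.186], 'eef_rot': [0.993, -0.116, 0.0, -0.001], 'contact_force': [-0.376, 0.239, 0.605], 'finger_gap': -0.052}
[[0.0, -0.95, -0.32, 82.5], [1.0, 0.0, 0.0, -0.93], [-0.0, -0.32, 0.95, -134.7], [0.0, 0.0, 0.0, 1.0]]
[299.6 224.7] 0.89 [ 628.9 -107.8  113.9]
[282.3 220.3] 0.65 [634.1 -95.8 110.8]
```

View pics/w1.png

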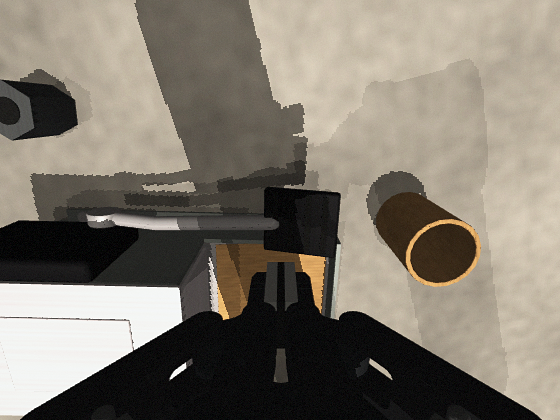

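Wrist view: the paddle spans columns 265–340 and rows 188–255, and the shut fingertips are at (280,265). The lever arm enters the paddle from the left. The measured paddle centre is (629,-108,114), as expected, so I shift +13 mm along tool y and go down.

```bash
python3 -m pendant '[[[0.001,0.007,0],0,255],[[0,0.006,0.005],0,255],[[0,0,0.012],0,255],[[0,0,0.012],0,255],[[0,0,0.012],0,255],[[0,0,0.010],0,255],[[0,0,0.005],0,255],[[0,0,0],0,255]]'
python3 -m pendant '[[[0,0,0.003],0,255],[[0,0,0.003],0,255],[[0,0,0.003],0,255],[[0,0,0],0,255]]'
python3 -m pendant '[[[0,0,0.003],0,255],[[0,0,0.003],0,255],[[0,0,0.003],0,255],[[0,0,0],0,255]]'
```

```text
t: 3.68
ee_pos: [626.4, -113.8, 142.3]
eef_rot: [0.993, -0.12, -0.001, -0.0]
contact_force: [-0.5, -0.5, 0.9]
finger_gap: 0.1
t: 4.02
ee_pos: [627.2, -114.1, 134.9]
eef_rot: [0.993, -0.12, -0.0, 0.0]
contact_force: [1.0, -0.3, -0.0]
finger_gap: 0.0
t: 4.35
ee_pos: [627.0, -114.1, 125.5]
eef_rot: [0.993, -0.12, -0.0, 0.0]
contact_force: [0.1, 0.1, -0.1]
finger_gap: -0.2
```

```bash
python3 -m pendant '[[[0,-0.005,0.002],0,255],[[0,0,0.003],0,255],[[0,0,0.003],0,255],[[0,0,0],0,255]]'
python3 -m pendant '[[[0,0,0.004],0,255],[[0,0,0.004],0,255],[[0,0,0.004],0,255],[[0,0,0.004],0,255],[[0,0,0],0,255]]'
```

```text
t: 4.68
ee_pos: [628.6, -109.3, 118.0]
eef_rot: [0.993, -0.12, 0.0, 0.0]
contact_force: [1.1, 0.3, -0.6]
finger_gap: -0.1
t: 5.1
ee_pos: [628.2, -109.4, 101.2]
eef_rot: [0.993, -0.12, -0.0, 0.0]
contact_force: [-0.6, -1.1, 3.2]
finger_gap: -0.2
```

```bash
python3 -m pendant '[[[0,0.001,0.004],0,255],[[0,0.001,0.004],0,255],[[0,0.001,0.004],0,255],[[0,0,0.004],0,255],[[0,0,0.004],0,255],[[0,0,0.004],0,255],[[0,0,0],0,255]]'
python3 - <<'E'
from h import *
p,d=manip.camera("scene"); cv2.imwrite("pics/s2.png",p)
state()
E
```

```text
t: 5.68
ee_pos: [627.4, -112.1, 77.2]
eef_rot: [0.993, -0.12, -0.001, 0.0]
contact_force: [0.5, 1.2, 3.5]
finger_gap: 0.2
{'t': 5.733, 'ee_pos': [627.419, -112.277, 77.65], 'eef_rot': [0.993, -0.12, -0.001, 0.0], 'contact_force': [-0.993, 1.05, 2.613], 'finger_gap': -0.052}
```

View pics/s2.png

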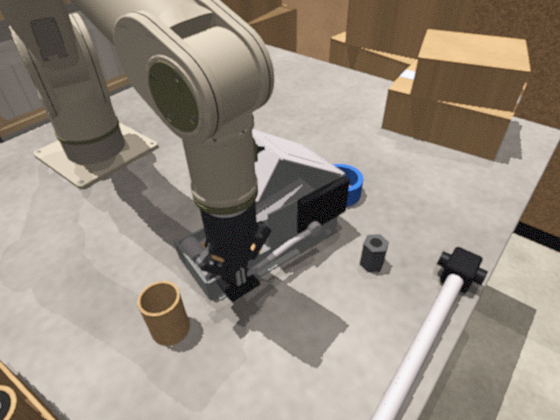

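The scene view shows the fingertips on the paddle at (238,288), with the lever going down and the lid opening. Nothing else is touched, so I press on towards the stop.

```bash
python3 -m pendant '[[[0,0,0.004],0,255],[[0,0,0.004],0,255],[[0,-0.001,0.004],0,255],[[0,-0.001,0.004],0,255],[[0,-0.001,0.003],0,255],[[0,0,0],0,255]]'
python3 -m pendant '[[[0,0,0.002],0,255],[[0,0,0.002],0,255],[[0,0,0.002],0,255],[[0,0,0],0,255]]'
python3 -m pendant '[[[0,0,0.002],0,255],[[0,0,0.001],0,255],[[0,0,0],0,255]]'
```

```text
t: 6.23
ee_pos: [628.1, -109.6, 58.3]
eef_rot: [0.993, -0.12, -0.001, 0.0]
contact_force: [-0.1, -1.4, 1.9]
finger_gap: -0.3
t: 6.57
ee_pos: [628.4, -108.9, 52.8]
eef_rot: [0.993, -0.12, -0.0, -0.0]
contact_force: [-1.5, 0.2, 1.5]
finger_gap: 0.2
t: 6.82
ee_pos: [628.7, -108.9, 50.2]
eef_rot: [0.993, -0.12, 0.0, -0.0]
contact_force: [0.2, 0.7, 1.6]
finger_gap: 0.0
```

```bash
python3 -m pendant '[[[0,0,0.002],0,255],[[0,0,0.001],0,255],[[0,0,0],0,255]]'
python3 -m pendant '[[[0,0,0.001],0,255],[[0,0,0.001],0,255],[[0,0,0],0,255]]'
python3 - <<'E'
from h import *
p,d=manip.camera("scene"); cv2.imwrite("pics/s3.png",p)
p,d=manip.camera("top"); cv2.imwrite("pics/t3.png",p)
cv2.imwrite("pics/c3.png",np.hstack([cv2.imread("pics/s3.png")[100:340,130:400],p[130:370,150:420]]))
for r in manip.trace("top","roller")[:1]: print(r["xy"],r["p"],at_z("top",r["xy"],30))
E
```

```text
t: 7.07
ee_pos: [628.6, -109.3, 47.1]
eef_rot: [0.993, -0.12, 0.0, 0.0]
contact_force: [0.2, -0.7, 2.3]
finger_gap: -0.3
t: 7.32
ee_pos: [628.7, -109.2, 45.6]
eef_rot: [0.993, -0.12, 0.0, -0.0]
contact_force: [-0.7, 0.4, 4.2]
finger_gap: 0.1
[341.7, 261.2] 0.59 [520.42551272 -98.51412251  30.        ]
```

View pics/c3.png

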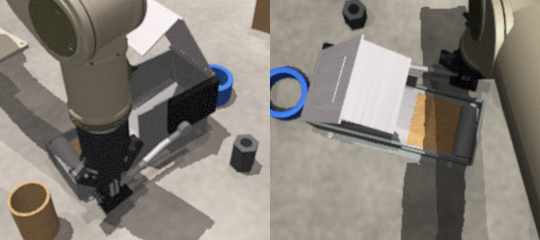

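The crop shows the lid wide open and the roller at the tray's end wall, at about (520,-99) against (523,-102) expected. I press on gently until the stop shows in the force.

```bash
python3 -m pendant '[[[0,0,0.001],0,255],[[0,0,0.001],0,255],[[0,0,0],0,255]]'
python3 -m pendant '[[[0,0,0.001],0,255],[[0,0,0.001],0,255],[[0,0,0],0,255],[[0,0,0],0,255]]'
```

```text
t: 7.72
ee_pos: [629.0, -109.2, 45.2]
eef_rot: [0.993, -0.12, 0.001, 0.0]
contact_force: [-7.0, 1.7, 17.6]
finger_gap: -0.1
t: 8.05
ee_pos: [629.2, -109.1, 44.9]
eef_rot: [0.993, -0.12, 0.001, 0.0]
contact_force: [-13.1, 3.3, 33.6]
finger_gap: 0.4
```

The stop is reached: force climbed to 17 and then 34 N while the tool moved only 0.7 mm. I ease up slowly, about 24 mm/s.

```bash
python3 -m pendant '[[[0,0,-0.002],0,255],[[0,0,-0.002],0,255],[[0,0,-0.002],0,255],[[0,0,-0.002],0,255],[[0,0.001,-0.002],0,255],[[0,0,-0.002],0,255],[[0,0.001,-0.002],0,255],[[0,0,-0.002],0,255],[[0,0.001,-0.002],0,255],[[0,0,-0.002],0,255],[[0,0,-0.002],0,255],[[0,0,-0.002],0,255],[[0,0,-0.002],0,255],[[0,0,-0.002],0,255],[[0,0,-0.002],0,255],[[0,0,-0.002],0,255],[[0,0,-0.002],0,255],[[0,0,-0.002],0,255],[[0,0,-0.002],0,255],[[0,0,-0.002],0,255]]'
python3 -m pendant '[[[0,0,-0.002],0,255],[[0,0,-0.002],0,255],[[0,0,-0.002],0,255],[[0,-0.001,-0.002],0,255],[[0,0,-0.002],0,255],[[0,-0.001,-0.002],0,255],[[0,0,-0.002],0,255],[[0,-0.001,-0.002],0,255],[[0,0,-0.002],0,255],[[0,0,-0.002],0,255],[[0,0,-0.002],0,255],[[0,0,-0.002],0,255],[[0,0,-0.002],0,255],[[0,0,-0.0015],0,255],[[0,0,-0.0015],0,255],[[0,0,-0.0015],0,255],[[0,0,-0.0015],0,255],[[0,0,-0.0015],0,255],[[0,0,-0.0015],0,255],[[0,0,-0.0015],0,255]]'
```

```text
t: 9.72
ee_pos: [627.8, -112.3, 81.6]
eef_rot: [0.993, -0.12, 0.0, 0.0]
contact_force: [-0.6, -1.8, 1.9]
finger_gap: -0.3
t: 11.38
ee_pos: [628.5, -109.3, 117.9]
eef_rot: [0.993, -0.12, -0.0, -0.0]
contact_force: [0.7, 2.0, 2.3]
finger_gap: 0.1
```

```bash
python3 -m pendant '[[[0,0,-0.0015],0,255],[[0,0,-0.0015],0,255],[[0,0,-0.0015],0,255],[[0,0,-0.0015],0,255],[[0,0,-0.0015],0,255],[[0,0,-0.0015],0,255],[[0,0,-0.0015],0,255],[[0,0,-0.0015],0,255],[[0,0,-0.0015],0,255],[[0,0,-0.0015],0,255],[[0,0,0],0,255]]'
```

```text
t: 12.3
ee_pos: [628.6, -109.4, 133.2]
eef_rot: [0.993, -0.12, 0.0, 0.0]
contact_force: [-0.2, 0.2, 0.3]
finger_gap: -0.3
```

Contact is lost above about 122 mm, as expected with the lever up. I retreat upward and sideways, clear of everything, then check.

```bash
python3 -m pendant '[[[0,0,-0.01],0,255],[[0,0,-0.02],0,255],[[0,0,-0.02],0,255],[[0,0,-0.02],0,255],[[0,0,-0.02],0,255],[[0,0.01,-0.01],0,255],[[0,0.02,0],0,255],[[0,0.025,0],0,255],[[0,0.025,0],0,255],[[0,0.025,0],0,255],[[0,0.025,0],0,255],[[0,0.025,0],0,255],[[0,0.025,0],0,255],[[0,0.02,0],0,255],[[0,0.01,0],0,255],[[0,0,0],0,255],[[0,0,0],0,255]]'
python3 - <<'E'
from h import *
ps=[]
for c in("scene","top"):
    p,d=manip.camera(c); ps.append(p)
    for n in("paddle","feeder","tape","sleeve","coupling","roller"):
        for r in manip.spot_point(c,n)[:1]:
            z={"paddle":114,"roller":25}.get(n,0); print(c,n,np.round(r["xy"],1),round(r["p"],2),at_z(c,r["xy"],z).round(1), pt(c,r["xy"],d[int(r["xy"][1]),int(r["xy"][0])]).round(0))
cv2.imwrite("pics/c4.png",np.hstack([cv2.resize(p,(400,300)) for p in ps]))
T=d;v,u=np.mgrid[0:420,0:560];k=manip.calibration('top');K=np.array(k['mtx'])
P=R.from_quat(k['attitude']).apply((np.c_[u.ravel(),v.ravel(),np.ones(u.size)]@np.linalg.inv(K).T)*T.reshape(-1,1))+k['eye']
q=P.reshape(420,560,3)[190:260,215:280]; print("lid z",np.percentile(q[...,2],[5,50,95]))
state()
E
```

```text
t: 13.72
ee_pos: [578.3, -312.9, 232.7]
eef_rot: [0.993, -0.121, -0.0, -0.0]
contact_force: [-0.3, 0.6, -0.5]
finger_gap: -0.1
scene paddle [234.3 262.7] 0.55 [ 624.4 -111.5  114. ] [ 626. -112.  116.]
scene feeder [286.6 225.8] 0.64 [569.5  90.3   0. ] [619.  28.  81.]
scene tape [337.9 192. ] 0.67 [595.8 249.4   0. ] [663. 126. 119.]
scene sleeve [170.7 329.2] 0.78 [ 565.5 -219.3    0. ] [ 593. -231.   45.]
scene coupling [367.7 263.4] 0.59 [755.  105.8   0. ] [761.  89.  21.]
scene roller [195.6 259.9] 0.68 [ 505.3 -103.3   25. ] [ 522. -114.   48.]
top paddle [354.8 194.9] 0.86 [ 630.1 -113.5  114. ] [ 629. -113.  117.]
top feeder [248.  239.6] 0.89 [569.5  82.9   0. ] [550.  75. 138.]
top tape [162.2 226.9] 0.64 [598.4 257.3   0. ] [599. 258.  -2.]
top sleeve [396.5 238.9] 0.83 [ 565.9 -216.6    0. ] [ 555. -192.   78.]
top coupling [237.4 149.7] 0.57 [761.8 104.4   0. ] [740. 100.  57.]
top roller [343.6 257.6] 0.98 [ 527.7 -103.4   25. ] [526. -99.  48.]
lid z [135.72132211 138.61637382 140.91591578]
{'t': 14.417, 'ee_pos': [578.327, -313.203, 232.83], 'eef_rot': [0.993, -0.12, 0.0, 0.0], 'contact_force': [0.298, 0.394, 0.525], 'finger_gap': 0.31}
```

View pics/c4.png

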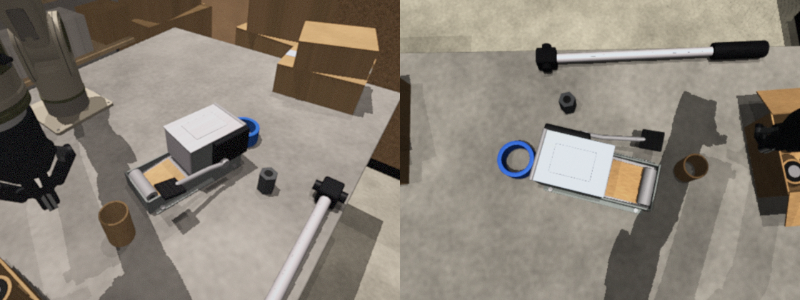

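The lid is shut (138.6 mm) and the lever is up. The roller lies at the tray's end wall, top view (648,185) in the composite. The tape, sleeve and coupling have not moved, and the gripper is clear near the box on the right, at z 233 with about 0 N. Handing in.

```bash
python3 -c "
from plant import manip
print(manip.close_job())"
```

```text
the job is handed in; nothing more can be done
None
```

I pressed the lever down to its stop with the shut fingertips, let it back up slowly, and handed the job in at about 14.4 s. No verdict was reported.

- **Pressing:** the force climbed to about 34 N with almost no further travel, which showed the lever was on its stop. The lid was wide open and the roller had rolled to the tray's end wall.
- **Easing up:** the lever came back up over about 3.5 s, and the fingers then moved well clear.
- **Last checks:** the lid top is at 138.6 mm, so it is shut. The paddle is back at its rest height, about 116 mm. The roller is at about (527, -101), a few millimetres from where it was expected. The gripper reads about 0 N.
- **Bystanders:** the tape, sleeve and coupling were within about 8 mm of their first readings. That is the scatter of the detectors, and the pictures show no movement.
- **Readings that disagreed:** the scene camera put the roller's centre about 20 mm off the top view and the tape's depth point on the feeder. Both are partly hidden from that camera, so I went by the top view.

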